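# Rinse the sample forceps and hold them at the marked gap

## Task

Take the sprung steel forceps out of their white stand, tips down and without squeezing them shut, and dip the still spread tips two to three centimetres below the rim of the low wide glass beaker for about a second. Then bring the tips a few centimetres above the middle of the shallow white dish, squeeze the forceps until the pointer stands at the line on the index bar (tips 14 mm apart) and hold that gap steady for at least three seconds, upright and clear of the dish. Finish while still holding them like that, and do not shift or knock over any of the other things on the bench.

Things in the scene. Friction and masses are not known exactly. Their poses are not given: they have to be found in the camera images.
- forceps_grip (a point): Middle of the ribbed grip faces of the plain steel sprung forceps (133 mm long, 70 g, standing tips down, heel on top), on their centre line: 76 mm above the tips, 57 mm below the heel's top. z up along the tool, y across the jaws (squeeze along it), x out of the flat side with the index bar. The two grip faces look to +y and -y, each 36 mm high, 12 mm wide, 39 mm apart outside when spread.
- tips (a point): Point midway between the two tips, at the lower end of the forceps, 76 mm below the grip point; same axes. The spread tips measure 44 mm over the outside along y, 8 mm along x. 46 mm above the tips, on the +x side, an index bar 7 mm high is fixed to the -y jaw and reaches to about 35 mm from the centre line on the +y side.
- tip_l (a point): Inner face of the tip of the +y jaw. The distance from tip_l to tip_r is the tip gap: 34 mm when spread. A small dark pointer on the +y jaw stands at the black line on the index bar when the gap is 14 mm.
- tip_r (a point): Inner face of the tip of the -y jaw.
- jaw_l (a joint): Closing angle (rad) of the +y jaw about its hinge, 52 mm above the grip point; the other jaw mirrors it. 0 spread (gap 34 mm), 0.078 at the mark (14 mm), 0.130 shut; gap in mm = 34 - 256 x value. Outside width at the grip faces: 39 mm spread, 31 mm at the mark, 25 mm shut. The spring pushes the jaws apart: squeezed there they yield only above 5 N, reach the mark at about 9 N and shut at 11.5 N.
- forceps: The heel of the forceps with both jaws; origin at the same point as point tips, same axes.
- stand: Fixed white plastic block, 70 x 90 mm and 42 mm high, origin at the centre of its underside, z up, y along the 90 mm side. In the middle of its top is a pocket 36 mm deep, 9 mm (x) by 46 mm (y), in which the forceps stand; their y axis runs along the stand's y axis. The forceps come out straight upward.
- beaker: Low wide clear glass beaker, loose, 160 g, 86 mm outside diameter, 4 mm wall, 60 mm high, floor 5 mm thick; origin at the centre of its underside, z up.
- beaker_rim (a point): Centre of the low wide beaker's mouth, at rim height (60 mm above the bench).
- dish: Shallow round white ceramic dish, loose, 110 mm across at the rim, 18 mm high; origin at the centre of its underside.
- tall_beaker: bystander, not to be used: clear glass beaker, 52 mm outside diameter, 100 mm high; origin at the centre of its underside
- reagent: bystander: amber glass bottle with white cap, 60 mm diameter, 110 mm high; origin at the centre of its underside
- jar: bystander: white jar with black lid, 38 mm diameter, 42 mm high; origin at the centre of its underside
- spatula: bystander: flat steel spatula, 160 mm long, lying flat on the bench at the right; origin under its middle
- vial_rack: bystander: grey rack with white-capped vials, 70 x 140 mm, 57 mm high; origin at the centre of its underside
- tip_box: bystander: open clear plastic box with dividers, 85 x 120 mm, 50 mm high; origin at the centre of its underside
- weigh_ring: bystander: bare aluminium ring, 44 mm outside diameter, 12 mm high; origin at the centre of its underside
Not all that is in view belongs to the job. What is shaped like the forceps but brown or pink is not meant.

How it is judged:
On the way, in this order (a step that is already met when the one before it is completed fails the run):
1. the forceps are lifted out of the stand in the fingers, tips more than 50 mm above the bench (contact force between the fingers and forceps above 1 N and height (world z) of tips above 0.05 m), for 0.1 s.
2. the tips, still spread more than 24 mm apart, are at least 12 mm below the rim inside the low wide beaker (contact force between the fingers and forceps above 1 N and distance between tip_l and tip_r above 0.024 m and horizontal distance between tips and beaker_rim below 0.03 m and z of tips in the frame of beaker_rim below -0.012 m), for 0.3 s.
3. the forceps are held over the dish with the tips at the marked gap, steady for two seconds (contact force between the fingers and forceps above 1 N and distance between tip_l and tip_r between 0.0105 and 0.0175 m and velocity of joint jaw_l between -0.03 and 0.03 rad/s and horizontal distance between tips and dish below 0.042 m and height (world z) of tips between 0.03 and 0.13 m and angle between forceps's own z axis and vertical below 0.35 rad and linear speed of forceps below 0.03 m/s), for 2 s.
At the end, for the whole second after the job is handed in: The fingers hold the forceps (contact force above 1 N) within 20 degrees of upright, tips 30 to 130 mm above the bench and within 42 mm horizontally of the dish's centre, tip gap 14 mm within 3.5 mm either way, jaws and forceps still (all of step 3); the arm keeps its last pose, push and grip.
It fails at once if a bystander is shifted by more than 30 mm or tipped over (angle between any of tall_beaker, reagent, jar, vial_rack, tip_box, weigh_ring's own z axis and vertical above 0.6 rad or distance of any of tall_beaker, reagent, jar, spatula, vial_rack, tip_box, weigh_ring from where it was at the start of the episode above 0.03 m).
It fails at once if the low wide beaker or the dish is shifted by more than 30 mm or tipped over (angle between any of beaker, dish's own z axis and vertical above 0.6 rad or distance of any of beaker, dish from where it was at the start of the episode above 0.03 m).
It also fails if it takes over 51 s, if anything falls off the work surface, if the arm or the gripper's body presses on something with over 40 N, if the wrist force passes 120 N, or if a joint passes its speed limit or range.

## Robot

A 6-joint arm with a two-finger parallel gripper is mounted at the origin on the work surface. World frame = base frame: x ahead of the robot, y to its left, z up, the work surface at z = 0. Lengths are in m, angles in rad, forces in N, time in s.
With the tool pointing down it reaches from about 0.3 to 0.775 m from the base axis. Payload 14.6 kg.
Tool frame: the origin (TCP) lies at the very end of the fingers, on their centre line; the grasp point (between the pads) lies 19 mm behind it (arm.hold_point_z is the distance from the TCP to the grasp point, in m); y points along the fingers, z is the direction in which the jaws open and shut, and the axes are right-handed (so a half turn about y gives the same grasp; the last joint's range is limited). The gripper opens to 94 mm and grips with 3 to 60 N. Pads are 16 mm wide; open, the fingers measure 119 mm over their backs; the gripper's body (75 mm by 177 mm) begins 78 mm behind the grasp point.
Start: joints at [-1.372, 0.3, 1.521, -0, 1.321, -0.067], TCP at [0.144, -0.531, 0.205] pointing down, gripper open.
Joint ranges: [-3.03, 3.03], [-0.79, 2.21], [0.23, 2.52], [-1.04, 4.18], [0, 3.07], [-2.55, 2.55]. Speed limits (rad/s): [2.22, 2.22, 2.57, 3.14, 3.14, 3.14].

## Interface

Orientations are given as a unit quaternion [x, y, z, w].
In Python, from station import arm, read_camera gives the robot as it stands.
- The arm moves only by the shell command python3 -m handwheel 'ROWS'. ROWS is JSON, a list of rows, each a list of 3 entries, a list of its own where there are three numbers: the closure, from 0 (fully open) to 1 (shut), then the shift along the tool's x, y, z in m, then the turn, a rotation vector about the tool's x, y, z in rad. A call has 1 to 12 rows; each row shifts and turns the commanded pose from where the row before left it, along the tool's axes as they then stand; what a row does not reach is not made up. A row lasts 1/10 s, in which the tool goes at most 50 mm and 8.59 degrees, less where a joint would pass 70% of its speed; a pose out of reach is approached as far as the arm can. A call with a gripper value outside its range is refused whole. The fingers move at their own pace and stop on an object; the grip force is fixed at half the most. Time passes only in rows, so rows that do not move let the fingers close. It gives the time, the measured TCP pose, the force and the opening at its end, in the units of the state.
- arm.read_state(): the state, without advancing time (a new reading comes with each control period).
- read_camera(name): name is "scene" or "top" or "wrist"; returns a dict with "frame" (400x640x3 uint8, red, green, blue), "range_z" (400x640 float32, m along the optical axis (not along the pixel's ray), 0 where there is no reading), "K" (3x3 intrinsics, pixels), "eye" and "rotation" of the camera in the world; the wrist camera has in their place "T_tool_cam" (4x4, takes a point from camera to tool coordinates, whose origin is the TCP and whose axes are the tool frame's). Camera axes: x right, y up, looking along -z (the intrinsics and any distortion apply to the point x, -y, -z); pixel columns grow to the right and rows downward; lengths in m; the calibration is good to about 2 mm. A picture is of the moment at which its call begins: read the wrist's pose just before it.
- arm.job_done(): hands the job in, once; it reports no verdict.
The state is a dict: "clock": time; "joint_positions": joint angles; "dq": joint speeds; "effort": joint torques, N m; "position": TCP position; "tool_rot": TCP orientation; "ft_force": force on the tool from outside, world axes, zero at the start; "wrist_torque": the same for the moment, N m; "width": finger opening in m.
Only numpy, scipy, OpenCV 4.12 (cv2) and the standard library are available. Lean on these libraries where they do the work, as an engineer would, in place of code of your own. Each camera call takes 0.05 s, during which the arm holds its last target.

## Working session

There is one attempt and no reset: what is moved stays moved. The work goes in short steps, Python scripts to look and compute and a shell command to move; the robot and the scene stay as the last step left them, time stands still between calls to the robot, and variables do not carry over. Pictures are saved under pics/ and viewed, and the job is handed in when it is done.

```bash
ls; mkdir -p pics
cat > h.py <<'E'
import numpy as np, cv2
from station import arm, read_camera
def save(n,im): cv2.imwrite('pics/'+n+'.png',cv2.cvtColor(im,cv2.COLOR_RGB2BGR))
def pts(c,mask=None):
    # world points for each pixel from range
    K=np.array(c['K']);h,w=c['range_z'].shape
    u,v=np.meshgrid(np.arange(w),np.arange(h))
    z=c['range_z']
    P=np.stack([(u-K[0,2])/K[0,0]*z,-(v-K[1,2])/K[1,1]*z,-z],-1)
    return P@np.array(c['rotation']).T+np.array(c['eye'])
E
python3 - <<'E'
from h import *
print(arm.read_state(), arm.hold_point_z)
for n in ['scene','top','wrist']:
    c=read_camera(n); save(n+'0',c['frame']); np.savez('/tmp/'+n+'0.npz',**c)
    print(n,{k:v for k,v in c.items() if k not in('frame','range_z')})
E
```

```text
pics
{'clock': 0.0, 'joint_positions': array([-1.37160386e+00,  3.00461838e-01,  1.52157942e+00,  1.40612318e-06,
        1.32070870e+00, -6.66130476e-02]), 'dq': array([-1.30888738e-03,  1.23529920e-04, -1.09860077e-03,  6.75956134e-05,
        4.30826752e-04, -1.40055310e-03]), 'effort': array([-9.06270907e-04, -5.31805301e+01, -3.52737021e+01,  7.06948643e-02,
        2.43975531e-02, -7.58648594e-05]), 'position': array([ 0.14441573, -0.53042724,  0.20489212]), 'tool_rot': array([-0.09372652,  0.7012793 , -0.7004627 ,  0.09367327]), 'ft_force': array([-0.95243333, -1.09885314,  0.01230734]), 'wrist_torque': array([-0.0507094 , -0.00274403,  0.04270484]), 'width': 0.09367472249040355} 0.0188
scene {'K': array([[394.16283212,   0.        , 321.59589747],
       [  0.        , 394.16283212, 199.79290222],
       [  0.        ,   0.        ,   1.        ]]), 'eye': array([ 0.90436955, -0.53333524,  0.7971414 ]), 'rotation': array([0.34405731, 0.11068763, 0.27121982, 0.89208331])}
top {'K': array([[361.27881063,   0.        , 318.67478211],
       [  0.        , 361.27881063, 198.58077889],
       [  0.        ,   0.        ,   1.        ]]), 'eye': array([ 0.49038364, -0.04396369,  1.03956515]), 'rotation': array([ 0.02819917, -0.0211077 , -0.70471336,  0.70861721])}
wrist {'K': array([[284.3068838 ,   0.        , 314.94527529],
       [  0.        , 284.3068838 , 200.77023335],
       [  0.        ,   0.        ,   1.        ]]), 'T_tool_cam': array([[ 4.04391791e-04, -9.62403930e-01, -2.71622001e-01,
        -7.91633542e-02],
       [ 7.35677804e-04,  2.71622236e-01, -9.62403668e-01,
        -1.80584137e-01],
       [ 9.99999648e-01,  1.89361866e-04,  8.17861012e-04,
        -2.03946976e-04],
       [ 0.00000000e+00,  0.00000000e+00,  0.00000000e+00,
         1.00000000e+00]])}
```

View pics/scene0.png

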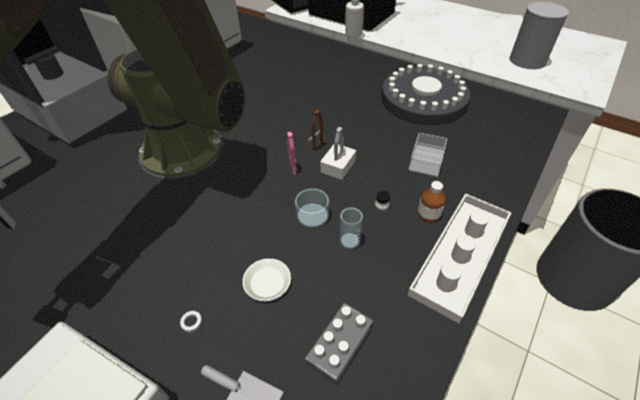

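View pics/top0.png

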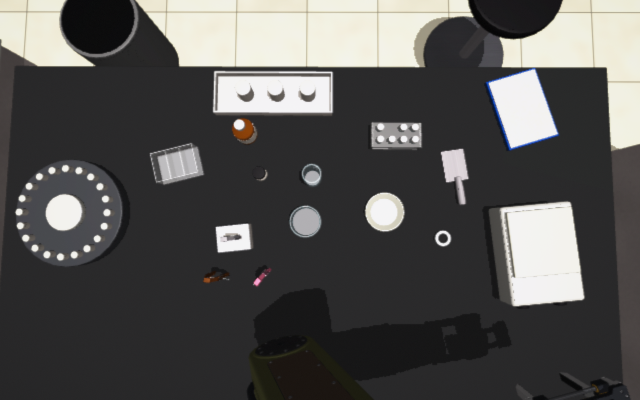

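View pics/wrist0.png

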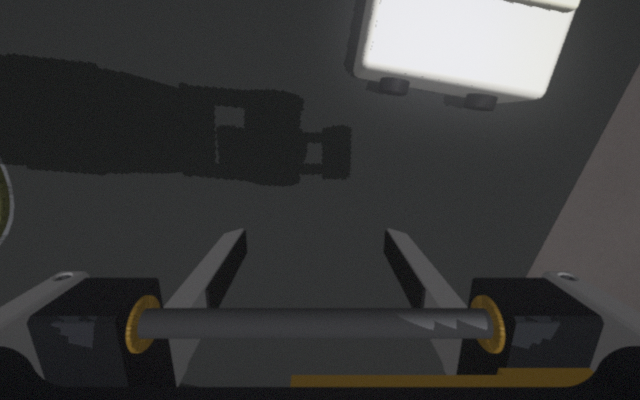

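Three things are forceps-shaped. In the top view they are brown (216,277), pink (262,276) and grey steel in the white block (233,238). In the scene view the steel pair is at (338,150). Only the grey pair in the white stand fits the description. I'll confirm it in a crop and measure.

```bash
cat >> h.py <<'E'
from scipy.spatial.transform import Rotation as R
def fix(c):
    c=dict(c); 
    if 'rotation' in c and np.shape(c['rotation'])==(4,): c['rotation']=R.from_quat(c['rotation']).as_matrix()
    return c
def ray(c,uv,z):
    K=c['K'];Rm=c['rotation']
    d=Rm@np.array([(uv[0]-K[0,2])/K[0,0],-(uv[1]-K[1,2])/K[1,1],-1.]); e=np.array(c['eye'])
    return e+d*(z-e[2])/d[2]
E
python3 - <<'E'
from h import *
t=fix(np.load('/tmp/top0.npz')); s=fix(np.load('/tmp/scene0.npz'))
a=cv2.resize(t['frame'][205:300,190:420],None,fx=3.4,fy=3.4,interpolation=cv2.INTER_CUBIC)
b=cv2.resize(s['frame'][95:185,270:450],None,fx=3,fy=3,interpolation=cv2.INTER_CUBIC)
save('crop_t',a); save('crop_s',b)
for n,c in (('top',t),('scene',s)):
    f=c['frame'].astype(int); P=pts(c)
    white=((f.min(-1)>165)&(P[...,2]>0.005)&(P[...,2]<0.08)).astype(np.uint8)
    nn,lab,st,ce=cv2.connectedComponentsWithStats(white)
    for i in range(1,nn):
        if st[i,4]>25:
            p=P[lab==i]; print(n,ce[i].round(1),st[i],np.median(p,0).round(4),p[:,2].min().round(3),p[:,2].max().round(3))
P=pts(t)
print('steel pts',[ (u,v,P[v,u].round(3)) for u,v in ((225,237),(230,237),(236,237),(240,238),(233,238))])
E
```

```text
top [268.3  97. ] [213  71 119  42 414] [0.8214 0.1084 0.029 ] 0.005 0.035
top [522.5 108.2] [ 489   70   68   78 3323] [ 0.8266 -0.6198  0.0125] 0.006 0.019
top [306.  72.] [290  72  33   1  33] [0.9255 0.005  0.0296] 0.024 0.034
top [241.9  86.8] [230  76  22  19 206] [0.8697 0.1815 0.0629] 0.005 0.068
top [274.5  87. ] [267  78  17  17 193] [0.8683 0.0914 0.0629] 0.005 0.069
top [306.8  86.9] [299  79  17  16 190] [8.687e-01 3.000e-04 6.270e-02] 0.005 0.07
top [380.5 126.1] [377 123   8   7  44] [ 0.7614 -0.2041  0.0545] 0.03 0.06
top [416.6 132.9] [412 123   9  22 119] [ 0.7447 -0.304   0.0542] 0.029 0.06
top [403.8 126.4] [400 124   8   6  40] [ 0.761  -0.2679  0.0558] 0.032 0.061
top [372.5 136.3] [372 129   2  15  26] [ 0.7361 -0.1852  0.0329] 0.03 0.039
top [380.6 138.2] [377 135   8   7  47] [ 0.7275 -0.2042  0.0558] 0.03 0.059
top [392.1 138.1] [389 135   8   7  44] [ 0.7278 -0.2355  0.0544] 0.03 0.059
top [403.9 138.3] [401 135   7   8  43] [ 0.7274 -0.2678  0.056 ] 0.03 0.059
top [179.5 165.4] [162 148  37  33 392] [0.6529 0.3566 0.0352] 0.005 0.053
top [ 64.9 168. ] [ 62
[... 3177 characters left out ...]

scene [ 74.3 331.9] [ 64 326  21  14  27] [ 0.328  -0.5361  0.0793] 0.078 0.08
scene [328.  335.6] [324 331   9  10  75] [ 0.7291 -0.2661  0.0566] 0.053 0.058
scene [342.9 345.3] [338 341  11  10  80] [ 0.7627 -0.2661  0.0562] 0.032 0.059
scene [318.7 349.3] [314 345  11  10  82] [ 0.7291 -0.2976  0.0561] 0.035 0.061
scene [333.7 359.3] [329 354  10  11  84] [ 0.7627 -0.298   0.0565] 0.035 0.061
scene [218.6 377.3] [203 367  33  22 212] [ 0.591  -0.4357  0.0178] 0.013 0.021
steel pts [(225, 237, array([0.456, 0.198, 0.139])), (230, 237, array([0.456, 0.19 , 0.119])), (236, 237, array([0.454, 0.183, 0.084])), (240, 238, array([0.45 , 0.183, 0.037])), (233, 238, array([0.453, 0.186, 0.105]))]
```

View pics/crop_t.png

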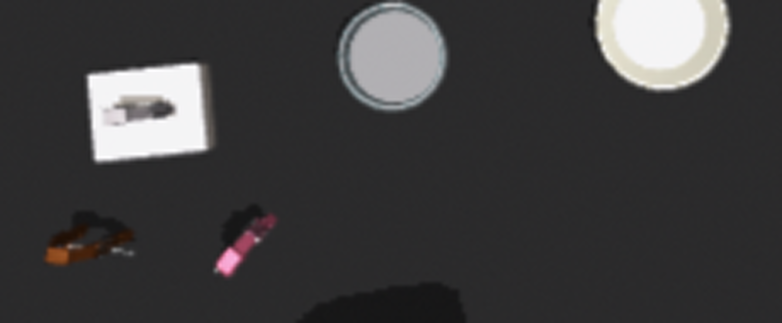

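View pics/crop_s.png

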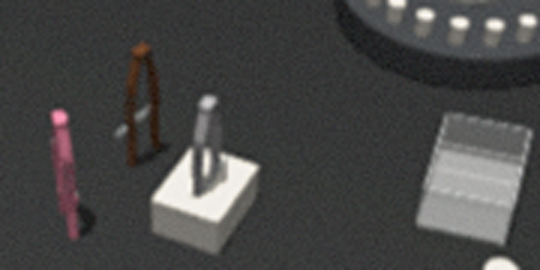

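Run:
```python
from h import *
t=fix(np.load('/tmp/top0.npz')); s=fix(np.load('/tmp/scene0.npz'))
for n,c in (('top',t),('scene',s)):
    P=pts(c); f=c['frame'].astype(int)
    near=(np.hypot(P[...,0]-.455,P[...,1]-.195)<0.075)
    m=near&(abs(P[...,2]-.042)<.006)&(f.min(-1)>(165 if n=='top' else 120))
    uv=np.argwhere(m)[:,::-1]
    q=np.array([ray(c,a,0.042)[:2] for a in uv])
    (cx,cy),(w,h),ang=cv2.minAreaRect((q*1000).astype(np.float32)); print(n,'stand',cx,cy,w,h,ang)
    box=cv2.boxPoints(((cx,cy),(w,h),ang)); print(box.round(1).tolist())
    m=near&(P[...,2]>.05); p=P[m]
    for lo,hi in ((.125,.15),(.11,.125),(.09,.11),(.07,.09),(.05,.07)):
        k=p[(p[:,2]>lo)&(p[:,2]<hi)]
        if len(k): print(lo,len(k),k.mean(0).round(4),k.min(0).round(3),k.max(0).round(3))
    # beaker & dish
    for nm,cen,r in (('beaker',(.49,.0),.065),('dish',(.525,-.21),.075)):
        near=np.hypot(P[...,0]-cen[0],P[...,1]-cen[1])<r+.03
        k=P[near&(P[...,2]>.004)]
        print(nm,len(k),((k.min(0)+k.max(0))/2).round(4),np.ptp(k,axis=0).round(3),k[:,2].max())
```

```text
top stand 451.3164978027344 202.0007781982422 69.37765502929688 90.44068908691406 6.2619309425354
[[411.8999938964844, 243.1999969482422], [421.79998779296875, 153.3000030517578], [490.70001220703125, 160.8000030517578], [480.8999938964844, 250.6999969482422]]
0.125 40 [0.4517 0.2015 0.1366] [0.446 0.193 0.126] [0.459 0.211 0.142]
0.11 15 [0.4527 0.1908 0.118 ] [0.448 0.187 0.11 ] [0.458 0.194 0.124]
0.09 14 [0.4537 0.1856 0.1015] [0.45  0.183 0.09 ] [0.458 0.188 0.109]
0.07 11 [0.4544 0.1836 0.0787] [0.449 0.182 0.073] [0.459 0.185 0.086]
0.05 19 [0.4559 0.1975 0.0562] [0.448 0.182 0.05 ] [0.459 0.232 0.069]
beaker 1654 [ 0.4842 -0.0119  0.5218] [0.16  0.126 1.036] 1.0395651486437525
dish 727 [ 0.5367 -0.2317  0.0135] [0.138 0.154 0.019] 0.02293619280507686
scene stand 454.6913757324219 201.6063690185547 72.59241485595703 93.8840103149414 7.237064838409424
[[412.79998779296875, 243.60000610351562], [424.6000061035156, 150.5], [496.6000061035156, 159.60000610351562], [484.79998779296875, 252.6999969482422]]
0.125 38 [0.4549 0.1996 0.1346] [0.449 0.191 0.125] [0.46  0.213 0.141]
0.11 29 [0.4554 0.199  0.117 ] [0.449 0.188 0.11 ] [0.46  0.216 0.125]
0.09 46 [0.455  0.1996 0.0998] [0.447 0.182 0.09 ] [0.463 0.22  0.11 ]
0.07 44 [0.4549 0.2013 0.0799] [0.449 0.18  0.071] [0.463 0.224 0.09 ]
0.05 57 [0.4567 0.2037 0.0582] [0.448 0.181 0.051] [0.463 0.234 0.069]
beaker 1066 [ 0.4878 -0.0093  0.0339] [0.113 0.114 0.06 ] 0.06389267506750196
dish 974 [ 0.5285 -0.218   0.0123] [0.109 0.108 0.017] 0.020574658338466834
```

Run:
```python
from h import *
t=fix(np.load('/tmp/top0.npz')); s=fix(np.load('/tmp/scene0.npz'))
def comp(m,uv):
    n,l,st,ce=cv2.connectedComponentsWithStats(m.astype(np.uint8)); d=[np.inf if i==0 or st[i,4]<30 else np.hypot(*(ce[i]-uv)) for i in range(n)]
    return np.argwhere(l==int(np.argmin(d)))[:,::-1]
for n,c,dc,bc in (('top',t,(385,212),(305,221)),('scene',s,(267,279),(312,205))):
    f=c['frame'].astype(int)
    for nm,uv0,z,th in (('dish',dc,.018,110),('beaker',bc,.06,75)):
        m=f.max(-1)>th
        uv=comp(m,uv0); 
        q=np.array([ray(c,a,z)[:2] for a in uv],np.float32)*1000
        (cx,cy),r=cv2.minEnclosingCircle(q); print(n,nm,len(uv),cx,cy,r, 'px',uv.min(0),uv.max(0))
```

```text
top dish 1222 526.3162841796875 -219.22930908203125 55.687015533447266 px [365 192] [404 231]
top beaker 827 497.8487548828125 3.0789215564727783 44.07182693481445 px [289 205] [321 237]
scene dish 1673 529.849609375 -217.7920684814453 56.2159423828125 px [242 258] [290 300]
scene beaker 1135 512.2781982421875 -13.506624221801758 65.34407806396484 px [294 188] [329 227]
```

```bash
cat >> h.py <<'E'
def toolR(): return R.from_quat(arm.read_state()['tool_rot']).as_matrix()
def plan(target,yaw=None):
    st=arm.read_state(); M=toolR(); d=np.array(target)-st['position']
    print('clock',st['clock'],'pos',st['position'].round(4),'w',st['width'].round(4),'F',st['ft_force'].round(2),'x',M[:,0].round(3),'y',M[:,1].round(3),'z',M[:,2].round(3))
    if yaw is not None:
        zd=np.array([-np.sin(yaw),np.cos(yaw),0]); yd=np.array([0,0,-1.])
        for sgn in (1,-1):
            T=np.stack([np.cross(yd,sgn*zd),yd,sgn*zd],1); rv=R.from_matrix(M.T@T).as_rotvec(); print('turn',sgn,rv.round(3),'deg',np.degrees(rv).round(1),'shift after turn',(T.T@d).round(4))
    print('shift now',(M.T@d).round(4))
E
python3 - <<'E'
from h import *
plan([.453,.202,.20],np.radians(6.6))
E
```

```text
Traceback (most recent call last):
  File "h.py", line 23, in plan
    print('clock',st['clock'],'pos',st['position'].round(4),'w',st['width'].round(4),'F',st['ft_force'].round(2),'x',M[:,0].round(3),'y',M[:,1].round(3),'z',M[:,2].round(3))
                                                                ^^^^^^^^^^^^^^^^^
AttributeError: 'float' object has no attribute 'round'
```

```bash
sed -i "s/st\['width'\].round(4)/round(float(st['width']),4)/" h.py
python3 - <<'E'
from h import *
plan([.453,.202,.20],np.radians(6.6))
E
```

```text
clock 0.15 pos [ 0.1444 -0.5305  0.205 ] w 0.0938 F [-0.6   0.73  0.64] x [-0.965 -0.263 -0.   ] y [-0.     0.001 -1.   ] z [ 0.263 -0.965 -0.001]
turn 1 [ 0.000e+00 -2.991e+00 -1.000e-03] deg [ 0.000e+00 -1.714e+02 -1.000e-01] shift after turn [0.3907 0.005  0.6922]
turn -1 [0.001 0.151 0.   ] deg [0.  8.6 0. ] shift after turn [-0.3907  0.005  -0.6922]
shift now [-0.4901  0.0056 -0.6257]
```

```bash
python3 -m handwheel '[[0,[0,0,0],[0,0.075,0]],[0,[0,0,0],[0,0.076,0]],[0,[-0.035,0,-0.02],[0,0,0]],[0,[-0.035,0,-0.02],[0,0,0]],[0,[-0.035,0,-0.02],[0,0,0]],[0,[-0.035,0,-0.02],[0,0,0]],[0,[-0.035,0,-0.025],[0,0,0]],[0,[-0.035,0,-0.025],[0,0,0]],[0,[-0.025,0,-0.035],[0,0,0]],[0,[-0.025,0,-0.035],[0,0,0]],[0,[-0.015,0,-0.04],[0,0,0]],[0,[-0.015,0,-0.04],[0,0,0]]]' | tail -c 600
python3 -c "
from h import *
plan([.453,.202,.20],np.radians(6.6))"
```

```text
clock: 1.35
position: [0.4007, -0.2175, 0.2052]
tool_rot: [-0.041, 0.706, -0.706, 0.04]
ft_force: [0.5, 0.7, 0.2]
width: 0.0941
clock 1.35 pos [ 0.4007 -0.2175  0.2052] w 0.0941 F [0.52 0.72 0.17] x [-0.993 -0.115  0.   ] y [-0.  0. -1.] z [ 0.115 -0.993 -0.   ]
turn 1 [-0.     3.141  0.   ] deg [ -0. 180.   0.] shift after turn [0.1002 0.0052 0.4108]
turn -1 [ 0. -0.  0.] deg [ 0. -0.  0.] shift after turn [-0.1002  0.0052 -0.4108]
shift now [-0.1001  0.0053 -0.4108]
```

```bash
python3 -m handwheel '[[0,[-0.009,0,-0.036],[0,0,0]],[0,[-0.009,0,-0.037],[0,0,0]],[0,[-0.009,0,-0.037],[0,0,0]],[0,[-0.009,0,-0.037],[0,0,0]],[0,[-0.009,0,-0.037],[0,0,0]],[0,[-0.009,0,-0.037],[0,0,0]],[0,[-0.009,0,-0.037],[0,0,0]],[0,[-0.009,0,-0.037],[0,0,0]],[0,[-0.009,0,-0.037],[0,0,0]],[0,[-0.009,0,-0.037],[0,0,0]],[0,[-0.01,0,-0.042],[0,0,0]],[0,[0,0,0],[0,0,0]]]'
python3 - <<'E'
from h import *
plan([.453,.202,.20],np.radians(6.6))
st=arm.read_state(); c=read_camera('wrist'); M=R.from_quat(st['tool_rot']).as_matrix()
T=np.array(c['T_tool_cam']); c=dict(c); c['rotation']=M@T[:3,:3]; c['eye']=st['position']+M@T[:3,3]
save('w1',c['frame']); np.savez('/tmp/w1.npz',**c)
P=pts(c); 
near=(np.hypot(P[...,0]-.453,P[...,1]-.2)<.06)
for lo,hi in ((.125,.15),(.11,.125),(.09,.11),(.07,.09),(.05,.07)):
    k=P[near&(P[...,2]>lo)&(P[...,2]<hi)]
    if len(k): print(lo,len(k),k.mean(0).round(4),k.min(0).round(3),k.max(0).round(3))
E
```

```text
clock: 2.55
position: [0.4525, 0.204, 0.205]
tool_rot: [-0.042, 0.706, -0.706, 0.042]
ft_force: [-0.6, 0.1, 0.1]
width: 0.094
clock 2.55 pos [0.4525 0.204  0.205 ] w 0.094 F [-0.55  0.14  0.11] x [-0.993 -0.118  0.001] y [-0.001  0.    -1.   ] z [ 0.118 -0.993 -0.   ]
turn 1 [ 1.000e-03 -3.138e+00 -1.000e-03] deg [ 1.000e-01 -1.798e+02 -0.000e+00] shift after turn [ 0.0003  0.005  -0.002 ]
turn -1 [0.    0.003 0.001] deg [0.  0.2 0. ] shift after turn [-0.0003  0.005   0.002 ]
shift now [-0.0003  0.005   0.002 ]
0.125 317 [0.4547 0.2028 0.1373] [0.447 0.192 0.125] [0.46  0.214 0.142]
0.11 121 [0.4549 0.2026 0.1175] [0.447 0.187 0.11 ] [0.46  0.219 0.125]
0.09 91 [0.4556 0.2051 0.1017] [0.446 0.184 0.09 ] [0.461 0.222 0.11 ]
0.07 32 [0.4589 0.2024 0.0794] [0.456 0.184 0.07 ] [0.462 0.223 0.088]
0.05 133 [0.4589 0.2072 0.0552] [0.448 0.184 0.05 ] [0.463 0.236 0.069]
```

View pics/w1.png

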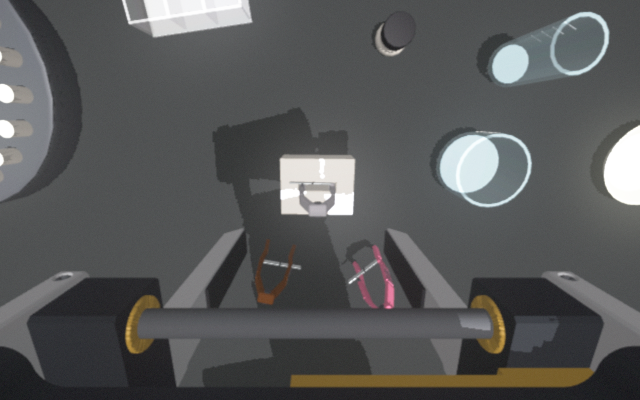

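The wrist view shows the steel forceps standing in the stand, heel at (317,210), square to the gripper. The index bar is on the near side at about (318,184). The heights agree with the given sizes: the heel top is at about 0.139 m, so the grip is at about 0.082 m. Next I descend.

```bash
python3 -m handwheel '[[0,[-0.0015,0.015,0.0015],[0,0,0]],[0,[0,0.018,0],[0,0,0]],[0,[0,0.018,0],[0,0,0]],[0,[0,0.018,0],[0,0,0]],[0,[0,0.018,0],[0,0,0]],[0,[0,0.018,0],[0,0,0]],[0,[0,0.018,0],[0,0,0]],[0,[0,0.018,0],[0,0,0]],[0.4,[0,0,0],[0,0,0]],[0.4,[0,0,0],[0,0,0]],[0.4,[0,0,0],[0,0,0]],[0.4,[0,0,0],[0,0,0]]]'
python3 - <<'E'
from h import *
plan([.454,.2025,.064])
c=read_camera('wrist'); save('w2',c['frame'])
E
```

```text
clock: 3.8
position: [0.4549, 0.1991, 0.0654]
tool_rot: [-0.04, 0.706, -0.706, 0.041]
ft_force: [0.6, -0.0, 0.2]
width: 0.0656
clock 3.8 pos [0.4549 0.1991 0.0654] w 0.0656 F [ 0.6  -0.02  0.21] x [-0.993 -0.114 -0.001] y [ 0.001  0.    -1.   ] z [ 0.114 -0.993 -0.   ]
shift now [ 0.0005  0.0014 -0.0035]
```

View pics/w2.png

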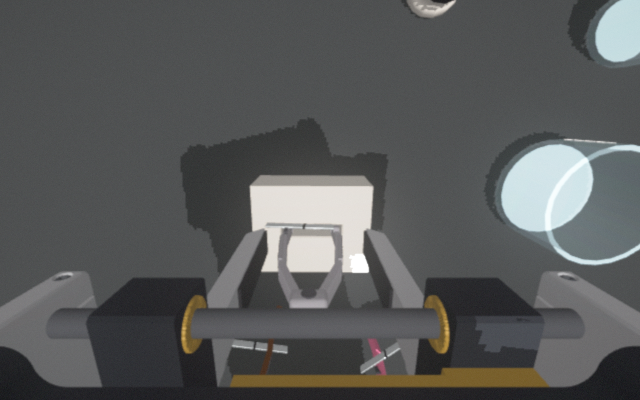

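```bash
python3 -m handwheel '[[0.4,[0,0.001,-0.003],[0,0,0]],[0.4,[0,0,0],[0,0,0]],[0.4,[0,0,0],[0,0,0]],[0.4,[0,0,0],[0,0,0]]]'
python3 - <<'E'
from h import *
for _ in range(3): plan([.454,.2025,.064]); c=read_camera('wrist')
f=c['frame'][160:330,220:410]; save('w3',cv2.resize(f,None,fx=4,fy=3.5))
E
```

```text
clock: 4.25
position: [0.454, 0.2021, 0.0634]
tool_rot: [0.041, -0.706, 0.706, -0.041]
ft_force: [-0.4, 0.0, -0.0]
width: 0.0561
clock 4.25 pos [0.454  0.2021 0.0634] w 0.0561 F [-0.35  0.   -0.02] x [-0.993 -0.115  0.   ] y [-0. -0. -1.] z [ 0.115 -0.993  0.   ]
shift now [ 0.     -0.0006 -0.0004]
clock 4.3 pos [0.454  0.2021 0.0634] w 0.0562 F [-0.64  0.1   0.5 ] x [-0.993 -0.115  0.   ] y [-0. -0. -1.] z [ 0.115 -0.993 -0.   ]
shift now [-0.     -0.0006 -0.0004]
clock 4.35 pos [0.454  0.2021 0.0634] w 0.0567 F [0.64 0.22 0.13] x [-0.993 -0.115  0.   ] y [-0. -0. -1.] z [ 0.115 -0.993  0.   ]
shift now [ 0.     -0.0006 -0.0004]
```

View pics/w3.png

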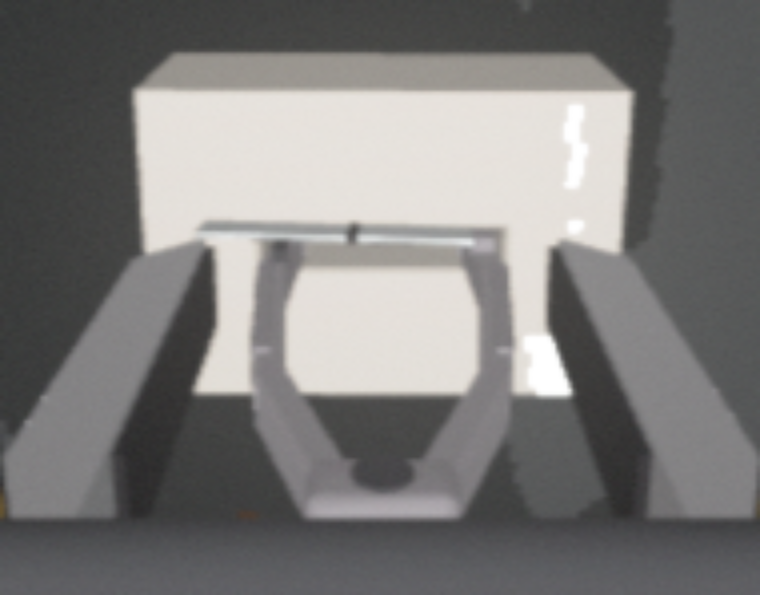

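```bash
python3 -m handwheel '[[0.55,[0,0,0],[0,0,0]],[0.55,[0,0,0],[0,0,0]],[0.58,[0,0,0],[0,0,0]],[0.59,[0,0,0],[0,0,0]],[0.60,[0,0,0],[0,0,0]],[0.605,[0,0,0],[0,0,0]],[0.605,[0,0,0],[0,0,0]],[0.605,[0,0,0],[0,0,0]]]'
python3 - <<'E'
from h import *
w=[]
for _ in range(2): plan([.454,.2025,.064]); c=read_camera('wrist')
f=c['frame'][160:330,220:410]; save('w4',cv2.resize(f,None,fx=4,fy=3.5))
E
```

```text
clock: 5.2
position: [0.4541, 0.2021, 0.0634]
tool_rot: [0.041, -0.706, 0.706, -0.041]
ft_force: [0.5, -0.1, 0.3]
width: 0.0373
clock 5.2 pos [0.4541 0.2021 0.0634] w 0.0373 F [ 0.52 -0.12  0.32] x [-0.993 -0.115  0.   ] y [-0. -0. -1.] z [ 0.115 -0.993  0.   ]
shift now [ 0.     -0.0006 -0.0004]
clock 5.25 pos [0.454  0.2021 0.0634] w 0.0369 F [ 0.28 -0.82 -0.63] x [-0.993 -0.115  0.   ] y [-0. -0. -1.] z [ 0.115 -0.993 -0.   ]
shift now [-0.     -0.0006 -0.0004]
```

View pics/w4.png

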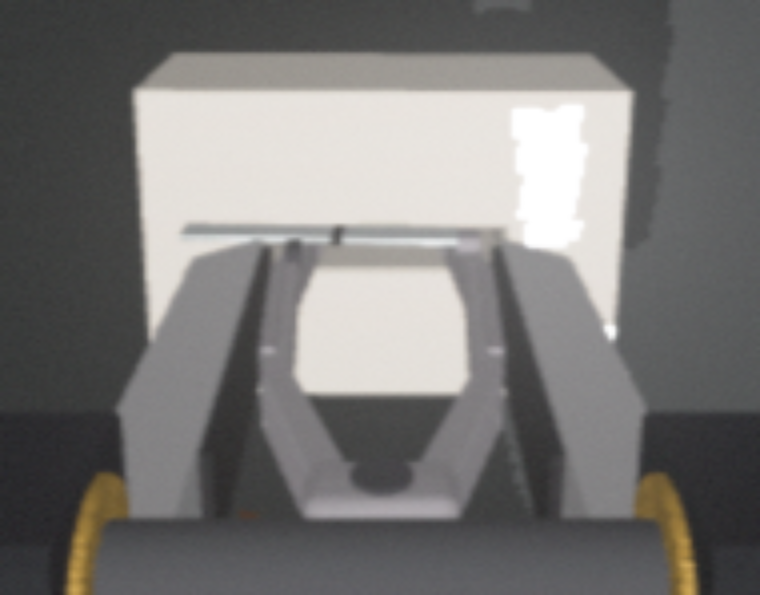

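```bash
python3 -m handwheel '[[0.598,[0,0,0],[0,0,0]],[0.598,[0,-0.004,0],[0,0,0]],[0.598,[0,-0.008,0],[0,0,0]],[0.598,[0,-0.010,0],[0,0,0]],[0.598,[0,-0.012,0],[0,0,0]],[0.598,[0,-0.013,0],[0,0,0]],[0.598,[0,-0.013,0],[0,0,0]],[0.598,[0,-0.013,0],[0,0,0]],[0.598,[0,-0.013,0],[0,0,0]],[0.598,[0,-0.010,0],[0,0,0]],[0.598,[0,-0.008,0],[0,0,0]],[0.598,[0,-0.003,0],[0,0,0]]]'
python3 - <<'E'
from h import *
plan([.454,.2025,.064])
c=read_camera('wrist'); s=read_camera('scene'); np.savez('/tmp/s5.npz',**s); save('w5',c['frame'])
save('s5',cv2.resize(s['frame'][80:260,230:410],None,fx=3.3,fy=3.3))
E
```

```text
clock: 6.5
position: [0.4543, 0.2022, 0.1713]
tool_rot: [-0.04, 0.706, -0.706, 0.041]
ft_force: [-1.1, 0.4, -1.3]
width: 0.0376
clock 6.5 pos [0.4543 0.2022 0.1713] w 0.0376 F [-1.1   0.43 -1.34] x [-0.993 -0.115 -0.001] y [ 0.001  0.    -1.   ] z [ 0.115 -0.993 -0.   ]
shift now [ 0.0003  0.1073 -0.0003]
```

View pics/w5.png

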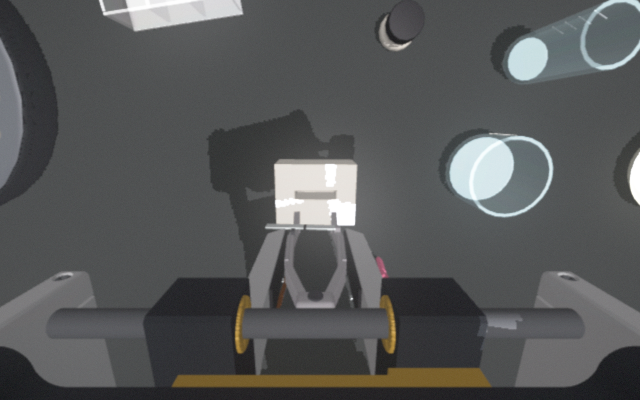

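View pics/s5.png

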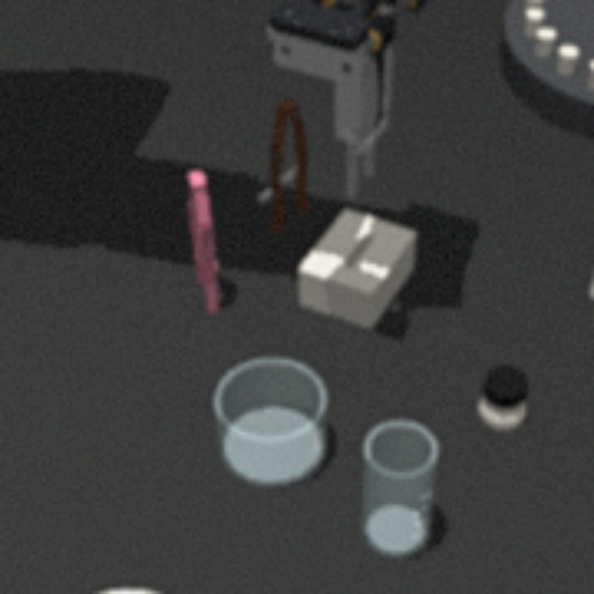

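Run:
```python
from h import *
s=fix(np.load('/tmp/s5.npz')); print(ray(s,(312.4,201.2),.06))
st=arm.read_state(); c=dict(read_camera('wrist')); M=R.from_quat(st['tool_rot']).as_matrix()
T=np.array(c['T_tool_cam']); c['rotation']=M@T[:3,:3]; c['eye']=st['position']+M@T[:3,3]
print(ray(c,(511.5,177),.06))
for e in ((470,177),(553,177),(512,138),(512,216)): print(ray(c,e,.06))
plan([.498,.002,.171])
```

```text
[0.50442167 0.00248232 0.06      ]
[0.49987013 0.00224394 0.06      ]
[0.49494588 0.04506385 0.06      ]
[ 0.50479312 -0.04056495  0.06      ]
[0.53845773 0.01365681 0.06      ]
[ 0.45837508 -0.01113749  0.06      ]
clock 6.65 pos [0.454  0.2021 0.1702] w 0.0382 F [-0.31  0.29 -1.03] x [-0.993 -0.114  0.   ] y [-0. -0. -1.] z [ 0.114 -0.993  0.   ]
shift now [-0.0208 -0.0008  0.2038]
```

```bash
python3 -m handwheel '[[0.598,[-0.001,0,0.010],[0,0,0]],[0.598,[-0.002,0,0.019],[0,0,0]],[0.598,[-0.002,0,0.020],[0,0,0]],[0.598,[-0.002,0,0.021],[0,0,0]],[0.598,[-0.003,0,0.022],[0,0,0]],[0.598,[-0.003,0,0.022],[0,0,0]],[0.598,[-0.002,0,0.022],[0,0,0]],[0.598,[-0.002,0,0.021],[0,0,0]],[0.598,[-0.002,0,0.019],[0,0,0]],[0.598,[-0.002,0,0.018],[0,0,0]],[0.598,[-0.001,0,0.010],[0,0,0]],[0.598,[0,0,0],[0,0,0]]]'
python3 - <<'E'
from h import *
plan([.499,.002,.092])
c=read_camera('wrist'); s=read_camera('scene'); save('w6',c['frame'])
save('s6',cv2.resize(s['frame'][80:260,230:410],None,fx=3.3,fy=3.3))
E
```

```text
clock: 7.85
position: [0.4992, 0.0009, 0.1701]
tool_rot: [-0.04, 0.706, -0.706, 0.04]
ft_force: [-0.4, -0.1, -0.7]
width: 0.038
clock 7.85 pos [0.4992 0.0009 0.1701] w 0.038 F [-0.39 -0.11 -0.74] x [-0.994 -0.113  0.001] y [-0.001 -0.    -1.   ] z [ 0.113 -0.994 -0.   ]
shift now [ 0.0001  0.0781 -0.0011]
```

View pics/w6.png

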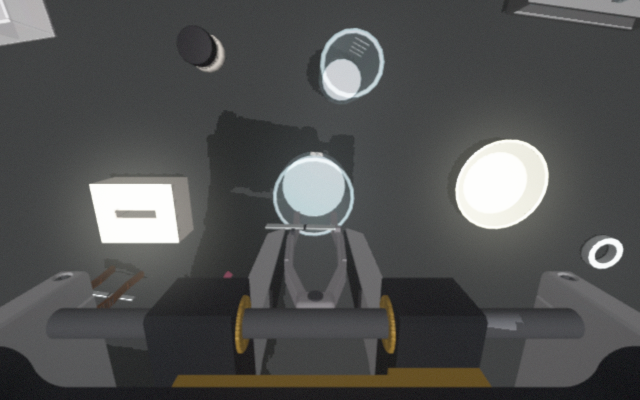

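View pics/s6.png

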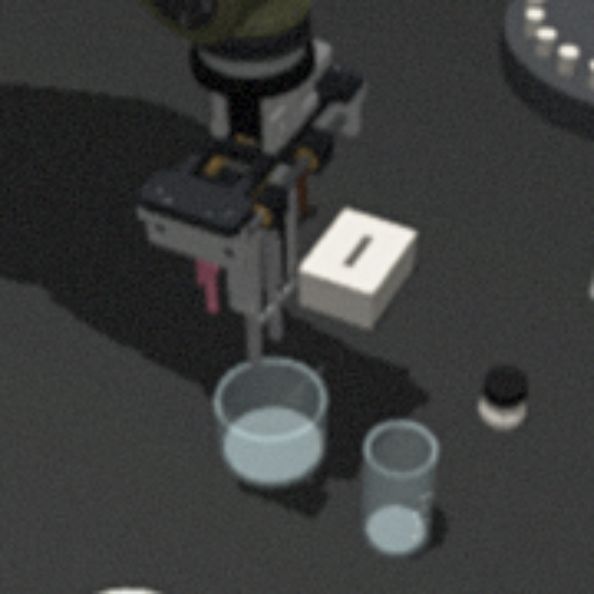

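The forceps hang upright and spread, and the beaker rim centre is at (313,194), in line with them. Now the dip.

```bash
python3 -m handwheel '[[0.598,[0,0.007,-0.001],[0,0,0]],[0.598,[0,0.011,0],[0,0,0]],[0.598,[0,0.012,0],[0,0,0]],[0.598,[0,0.012,0],[0,0,0]],[0.598,[0,0.012,0],[0,0,0]],[0.598,[0,0.011,0],[0,0,0]],[0.598,[0,0.008,0],[0,0,0]],[0.598,[0,0.004,0],[0,0,0]],[0.598,[0,0,0],[0,0,0]],[0.598,[0,0,0],[0,0,0]],[0.598,[0,0,0],[0,0,0]],[0.598,[0,0,0],[0,0,0]]]'
python3 - <<'E'
from h import *
plan([.499,.002,.092])
c=read_camera('wrist'); s=read_camera('scene'); save('w7',c['frame'])
save('s7',cv2.resize(s['frame'][80:260,230:410],None,fx=3.3,fy=3.3))
E
```

```text
clock: 9.15
position: [0.4993, 0.0029, 0.0938]
tool_rot: [0.04, -0.706, 0.706, -0.041]
ft_force: [0.2, -0.2, -0.1]
width: 0.0381
clock 9.15 pos [0.4993 0.0029 0.0938] w 0.0381 F [ 0.16 -0.17 -0.1 ] x [-0.993 -0.115 -0.001] y [ 0.001 -0.    -1.   ] z [ 0.115 -0.993  0.   ]
shift now [0.0005 0.0018 0.0009]
```

View pics/w7.png

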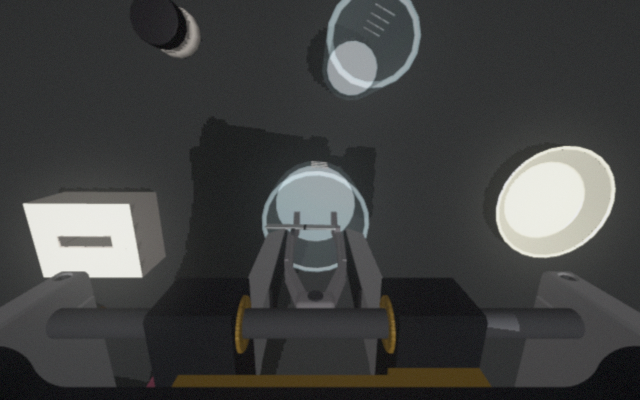

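View pics/s7.png

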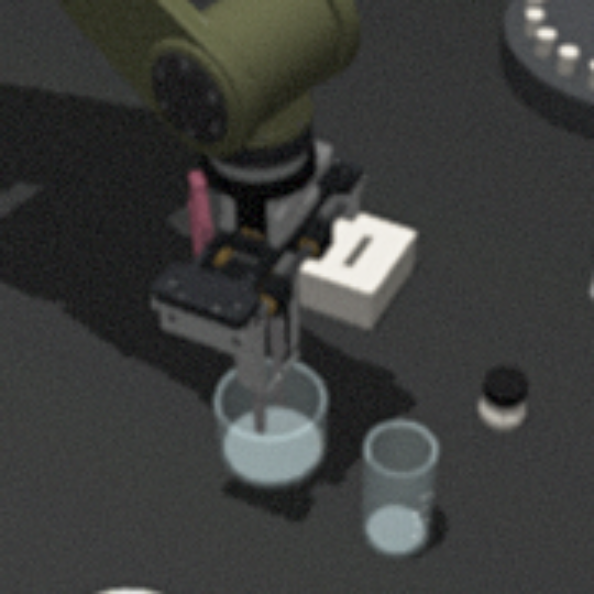

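The tips are inside the beaker, about 23 mm below the rim and clear of the glass. I hold a little longer and lift out.

```bash
python3 -m handwheel '[[0.598,[0,0,0],[0,0,0]],[0.598,[0,0,0],[0,0,0]],[0.598,[0,0,0],[0,0,0]],[0.598,[0,0,0],[0,0,0]],[0.598,[0,-0.006,0],[0,0,0]],[0.598,[0,-0.012,0],[0,0,0]],[0.598,[0,-0.013,0],[0,0,0]],[0.598,[0,-0.013,0],[0,0,0]],[0.598,[0,-0.013,0],[0,0,0]],[0.598,[0,-0.012,0],[0,0,0]],[0.598,[0,-0.006,0],[0,0,0]],[0.598,[0,0,0],[0,0,0]]]'
python3 - <<'E'
from h import *
plan([.528,-.2185,.127])
E
```

```text
clock: 10.45
position: [0.4995, 0.0029, 0.1693]
tool_rot: [0.04, -0.706, 0.706, -0.041]
ft_force: [-0.0, 0.2, -1.9]
width: 0.038
clock 10.45 pos [0.4995 0.0029 0.1693] w 0.038 F [-0.05  0.2  -1.92] x [-0.993 -0.115 -0.001] y [ 0.001 -0.    -1.   ] z [ 0.115 -0.993  0.   ]
shift now [-0.0029  0.0424  0.2232]
```

```bash
python3 -m handwheel '[[0.598,[0,0,0.011],[0,0,0]],[0.598,[0,0,0.020],[0,0,0]],[0.598,[0,0,0.023],[0,0,0]],[0.598,[-0.001,0,0.024],[0,0,0]],[0.598,[-0.001,0,0.024],[0,0,0]],[0.598,[-0.001,0.004,0.024],[0,0,0]],[0.598,[0,0.008,0.024],[0,0,0]],[0.598,[0,0.009,0.023],[0,0,0]],[0.598,[0,0.009,0.022],[0,0,0]],[0.598,[0,0.008,0.018],[0,0,0]],[0.598,[0,0.004,0.010],[0,0,0]],[0.598,[0,0,0],[0,0,0]]]' 
python3 -m handwheel '[[0.61,[0,0,0],[0,0,0]],[0.62,[0,0,0],[0,0,0]],[0.63,[0,0,0],[0,0,0]],[0.64,[0,0,0],[0,0,0]],[0.65,[0,0,0],[0,0,0]],[0.65,[0,0,0],[0,0,0]],[0.65,[0,0,0],[0,0,0]]]'
python3 - <<'E'
from h import *
plan([.528,-.2185,.127])
c=read_camera('wrist'); s=read_camera('scene'); np.savez('/tmp/w8.npz',**c)
save('w8',c['frame']);save('w8c',cv2.resize(c['frame'][200:260,255:375],None,fx=6.5,fy=6.5,interpolation=cv2.INTER_CUBIC))
save('s8',cv2.resize(s['frame'][160:310,200:350],None,fx=4,fy=4))
plan([.528,-.2185,.127])
E
```

```text
clock: 11.65
position: [0.5273, -0.2191, 0.1255]
tool_rot: [-0.041, 0.706, -0.706, 0.04]
ft_force: [0.3, 0.5, -0.5]
width: 0.038
clock: 12.35
position: [0.5277, -0.2182, 0.1265]
tool_rot: [0.041, -0.706, 0.706, -0.041]
ft_force: [0.9, -0.5, -0.4]
width: 0.0329
clock 12.35 pos [ 0.5277 -0.2182  0.1265] w 0.0329 F [ 0.87 -0.5  -0.39] x [-0.993 -0.115  0.   ] y [-0. -0. -1.] z [ 0.115 -0.993  0.   ]
shift now [-0.0003 -0.0005  0.0004]
clock 12.45 pos [ 0.5277 -0.2182  0.1264] w 0.0332 F [ 0.02 -0.06 -0.66] x [-0.993 -0.115  0.   ] y [-0.  0. -1.] z [ 0.115 -0.993 -0.   ]
shift now [-0.0003 -0.0006  0.0003]
```

View pics/w8.png

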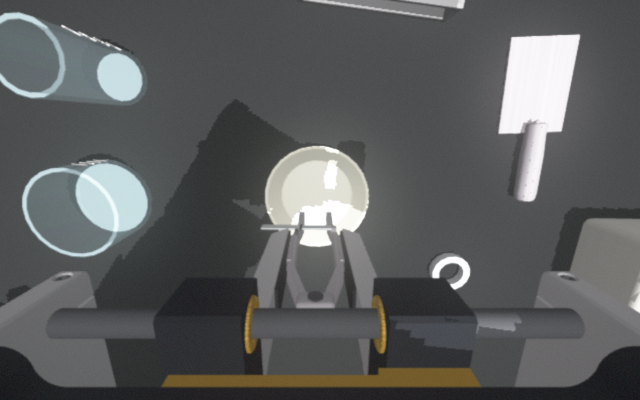

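View pics/w8c.png

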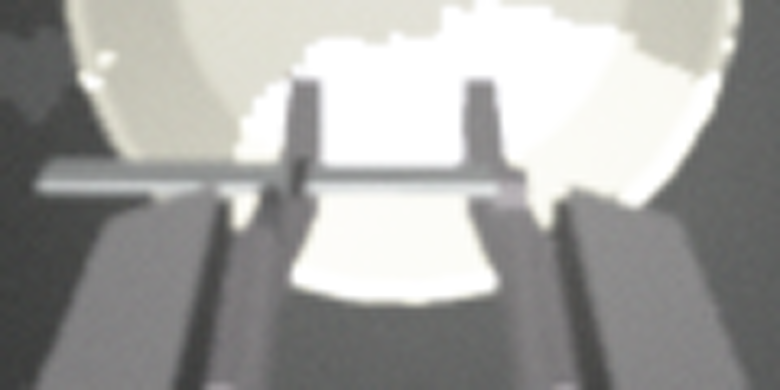

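View pics/s8.png

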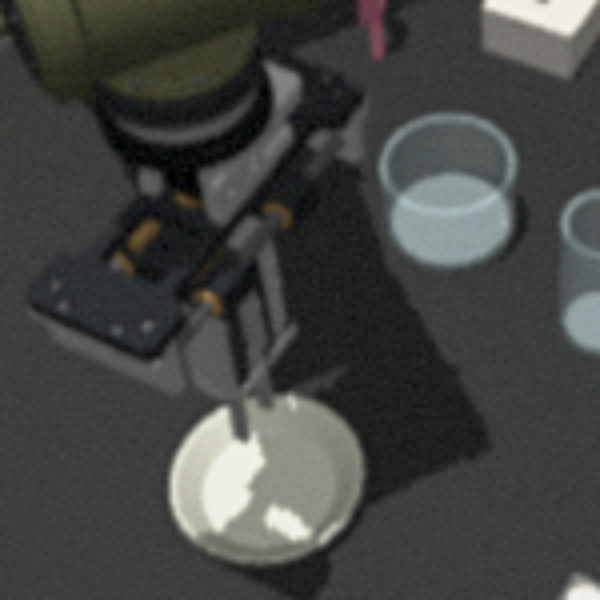

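Run:
```python
from h import *
st=arm.read_state(); c=dict(np.load('/tmp/w8.npz')); M=R.from_quat(st['tool_rot']).as_matrix()
T=c['T_tool_cam']; c['rotation']=M@T[:3,:3]; c['eye']=st['position']+M@T[:3,3]
# plane perpendicular to tool x through tips: tool coords x=0, y=0.057 expected
tip=np.array([0,0.057,0]); pc=T[:3,:3].T@(tip-T[:3,3]); K=c['K']
print('expected tip px',K[0,0]*pc[0]/-pc[2]+K[0,2],-K[1,1]*pc[1]/-pc[2]+K[1,2],'depth',-pc[2])
dep=-pc[2]
row=c['frame'][:,:,:].astype(int).sum(-1)//3
for v in (213,214,215,217,219): print(v,row[v,296:336].tolist())
print('mm per px',dep/K[0,0]*1000)
print('range', c['range_z'][213:216,298:334:3].round(3).tolist())
```

```text
expected tip px 315.4024799080765 213.95068342372045 depth 0.25014788651293635
213 [249, 254, 252, 226, 150, 140, 140, 150, 218, 253, 255, 255, 255, 255, 255, 255, 255, 255, 255, 255, 255, 255, 255, 255, 255, 255, 255, 255, 255, 252, 210, 152, 144, 145, 156, 226, 254, 255, 255, 255]
214 [253, 255, 253, 211, 146, 135, 137, 145, 214, 253, 255, 255, 255, 255, 255, 255, 255, 255, 255, 255, 255, 255, 255, 255, 255, 255, 255, 255, 255, 252, 206, 147, 139, 140, 149, 217, 253, 255, 255, 255]
215 [255, 255, 250, 187, 139, 133, 133, 146, 213, 253, 255, 255, 255, 255, 255, 255, 255, 255, 255, 255, 255, 255, 255, 255, 255, 255, 255, 255, 255, 252, 205, 146, 138, 141, 149, 215, 253, 255, 255, 255]
217 [255, 255, 246, 163, 135, 135, 137, 143, 212, 253, 255, 255, 255, 255, 255, 255, 255, 255, 255, 255, 255, 255, 255, 255, 255, 255, 255, 255, 255, 249, 178, 142, 138, 139, 139, 174, 251, 255, 255, 255]
219 [255, 254, 234, 151, 135, 136, 135, 143, 209, 253, 255, 255, 255, 255, 255, 255, 255, 255, 255, 255, 255, 255, 255, 255, 255, 255, 255, 255, 255, 248, 173, 142, 141, 137, 139, 157, 243, 255, 255, 255]
mm per px 0.8798516700241003
range [[0.3179999887943268, 0.24199999868869781, 0.2460000067949295, 0.3179999887943268, 0.3179999887943268, 0.31700000166893005, 0.3179999887943268, 0.3160000145435333, 0.3179999887943268, 0.24500000476837158, 0.24199999868869781, 0.31700000166893005], [0.23999999463558197, 0.2409999966621399, 0.24500000476837158, 0.3160000145435333, 0.31700000166893005, 0.3179999887943268, 0.3179999887943268, 0.3160000145435333, 0.31700000166893005, 0.24500000476837158, 0.23999999463558197, 0.23999999463558197], [0.23600000143051147, 0.2370000034570694, 0.2460000067949295, 0.3160000145435333, 0.3179999887943268, 0.3179999887943268, 0.3179999887943268, 0.31700000166893005, 0.31700000166893005, 0.24400000274181366, 0.23899999260902405, 0.23800000548362732]]
```

The tip edges in the wrist view are at u = 303.9 and 326.1 on row 214, which gives a gap of about 19.3 mm at an opening of 33 mm. The expected value is 19 mm, so they agree. Next I squeeze to 31 mm.

```bash
python3 -m handwheel '[[0.655,[0,0,0],[0,0,0]],[0.66,[0,0,0],[0,0,0]],[0.665,[0,0,0],[0,0,0]],[0.67,[0,0,0],[0,0,0]],[0.67,[0,0,0],[0,0,0]],[0.67,[0,0,0],[0,0,0]],[0.67,[0,0,0],[0,0,0]]]'
python3 - <<'E'
from h import *
c=read_camera('wrist'); s=read_camera('scene')
row=c['frame'].astype(int).sum(-1)//3
for v in (213,215,217):
    r=row[v].astype(float); d=np.clip((255-r)/(255-140),0,1)
    seg=d[290:345]; mid=25
    L=np.max(np.where(d[:315]>.85)[0]); Rr=315+np.min(np.where(d[315:]>.85)[0])
    eL=L+.5+d[L+1:L+4].sum(); eR=Rr-.5-d[Rr-3:Rr].sum(); print(v,eL,eR,(eR-eL)*.867)
save('w9c',cv2.resize(c['frame'][200:260,255:375],None,fx=6.5,fy=6.5,interpolation=cv2.INTER_CUBIC))
plan([.528,-.2185,.127])
E
```

```text
clock: 13.15
position: [0.5277, -0.2182, 0.1264]
tool_rot: [-0.041, 0.706, -0.706, 0.041]
ft_force: [0.0, 0.1, 0.0]
width: 0.0312
213 305.8391304347826 324.0652173913044 15.802017391304386
215 305.88260869565215 323.795652173913 15.530608695652178
217 306.0913043478261 323.74347826086955 15.304434782608663
clock 13.25 pos [ 0.5277 -0.2182  0.1265] w 0.0307 F [ 0.99  0.42 -0.92] x [-0.993 -0.115 -0.   ] y [-0.  0. -1.] z [ 0.115 -0.993 -0.   ]
shift now [-0.0003 -0.0005  0.0003]
```

View pics/w9c.png

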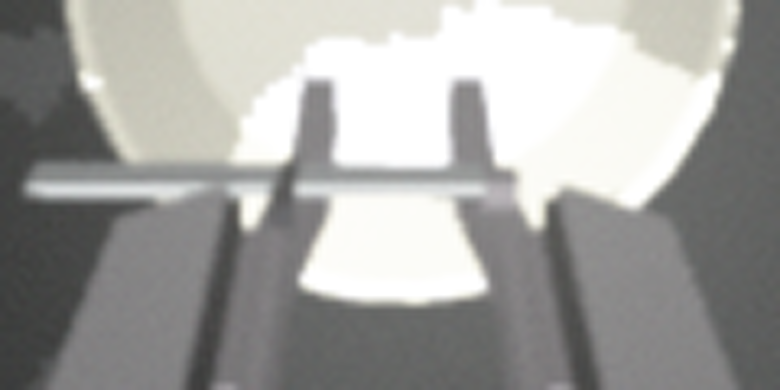

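```bash
python3 -m handwheel '[[0.673,[0,0,0],[0,0,0]],[0.673,[0,0,0],[0,0,0]],[0.673,[0,0,0],[0,0,0]],[0.673,[0,0,0],[0,0,0]],[0.673,[0,0,0],[0,0,0]],[0.673,[0,0,0],[0,0,0]]]'
python3 - <<'E'
from h import *
W=[]
for i in range(6):
    c=read_camera('wrist'); W.append(round(float(arm.read_state()['width']),4))
    row=c['frame'].astype(int).sum(-1)//3; g=[]
    for v in (213,215,217):
        d=np.clip((255-row[v])/(255-140),0,1)
        L=np.max(np.where(d[:315]>.85)[0]); Rr=315+np.min(np.where(d[315:]>.85)[0])
        g.append(round(((Rr-.5-d[Rr-3:Rr].sum())-(L+.5+d[L+1:L+4].sum()))*.867,2))
    print(g)
print(W)
save('w10c',cv2.resize(c['frame'][200:260,255:375],None,fx=6.5,fy=6.5,interpolation=cv2.INTER_CUBIC))
plan([.528,-.2185,.127])
E
python3 -m handwheel '[[0.673,[0,0,0],[0,0,0]],[0.673,[0,0,0],[0,0,0]],[0.673,[0,0,0],[0,0,0]],[0.673,[0,0,0],[0,0,0]],[0.673,[0,0,0],[0,0,0]],[0.673,[0,0,0],[0,0,0]],[0.673,[0,0,0],[0,0,0]],[0.673,[0,0,0],[0,0,0]],[0.673,[0,0,0],[0,0,0]],[0.673,[0,0,0],[0,0,0]],[0.673,[0,0,0],[0,0,0]],[0.673,[0,0,0],[0,0,0]]]'
```

```text
clock: 13.85
position: [0.5277, -0.2182, 0.1265]
tool_rot: [0.041, -0.706, 0.706, -0.041]
ft_force: [-0.4, -0.2, -1.2]
width: 0.0313
[np.float64(15.0), np.float64(14.93), np.float64(14.91)]
[np.float64(15.0), np.float64(14.8), np.float64(14.78)]
[np.float64(15.02), np.float64(14.94), np.float64(14.78)]
[np.float64(15.0), np.float64(14.94), np.float64(14.92)]
[np.float64(15.02), np.float64(14.79), np.float64(14.77)]
[np.float64(15.03), np.float64(14.93), np.float64(14.91)]
[0.0308, 0.0312, 0.0308, 0.0304, 0.0312, 0.0312]
clock 14.15 pos [ 0.5277 -0.2182  0.1264] w 0.0312 F [ 0.26  0.26 -0.43] x [-0.993 -0.114  0.   ] y [-0.  0. -1.] z [ 0.114 -0.993 -0.   ]
shift now [-0.0003 -0.0006  0.0003]
clock: 15.35
position: [0.5277, -0.2182, 0.1264]
tool_rot: [0.041, -0.706, 0.706, -0.041]
ft_force: [0.1, -0.2, -1.2]
width: 0.031
```

View pics/w10c.png

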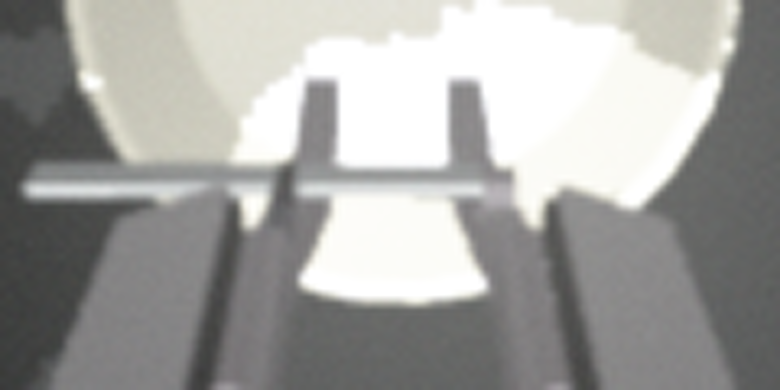

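The pointer stands on the line at crop (285,188) and the gap is steady at 14–15 mm. I hold longer, then hand in.

```bash
python3 -m handwheel '[[0.673,[0,0,0],[0,0,0]],[0.673,[0,0,0],[0,0,0]],[0.673,[0,0,0],[0,0,0]],[0.673,[0,0,0],[0,0,0]],[0.673,[0,0,0],[0,0,0]],[0.673,[0,0,0],[0,0,0]],[0.673,[0,0,0],[0,0,0]],[0.673,[0,0,0],[0,0,0]],[0.673,[0,0,0],[0,0,0]],[0.673,[0,0,0],[0,0,0]],[0.673,[0,0,0],[0,0,0]],[0.673,[0,0,0],[0,0,0]]]'
python3 -m handwheel '[[0.673,[0,0,0],[0,0,0]],[0.673,[0,0,0],[0,0,0]],[0.673,[0,0,0],[0,0,0]],[0.673,[0,0,0],[0,0,0]],[0.673,[0,0,0],[0,0,0]],[0.673,[0,0,0],[0,0,0]],[0.673,[0,0,0],[0,0,0]],[0.673,[0,0,0],[0,0,0]],[0.673,[0,0,0],[0,0,0]],[0.673,[0,0,0],[0,0,0]],[0.673,[0,0,0],[0,0,0]],[0.673,[0,0,0],[0,0,0]]]'
python3 - <<'E'
from h import *
s=read_camera('scene'); save('s11',s['frame'])
c=read_camera('wrist'); row=c['frame'].astype(int).sum(-1)//3
for v in (213,215,217):
    d=np.clip((255-row[v])/(255-140),0,1)
    L=np.max(np.where(d[:315]>.85)[0]); Rr=315+np.min(np.where(d[315:]>.85)[0])
    print(v,((Rr-.5-d[Rr-3:Rr].sum())-(L+.5+d[L+1:L+4].sum()))*.867)
E
```

```text
clock: 16.55
position: [0.5277, -0.2182, 0.1265]
tool_rot: [-0.041, 0.706, -0.706, 0.041]
ft_force: [-0.8, -0.4, -0.7]
width: 0.031
clock: 17.75
position: [0.5277, -0.2182, 0.1264]
tool_rot: [-0.041, 0.706, -0.706, 0.041]
ft_force: [-0.8, 1.3, -0.3]
width: 0.031
213 15.010408695652158
215 14.94255652173912
217 14.776695652173911
```

View pics/s11.png

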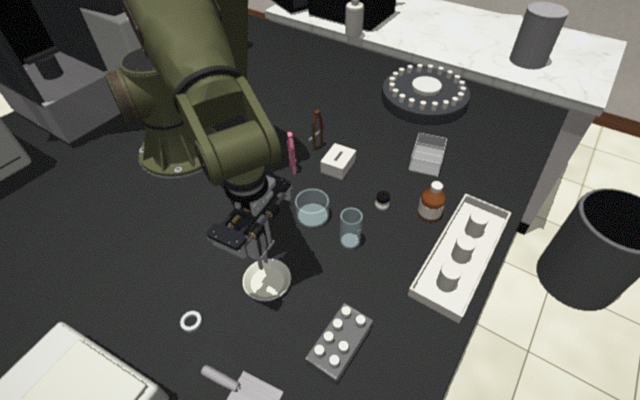

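All the other objects are where they started, and the forceps are upright above the dish at (265,260).

```bash
python3 -c "
from station import arm
print(arm.job_done())"
```

```text
the job is handed in; nothing more can be done
None
```

I lifted the steel forceps from the stand and dipped the spread tips about 23 mm below the beaker rim for over a second. I then squeezed them above the dish and held the gap for about 4 s before handing in at about 18 s on the robot's clock. The hand-in gave no verdict.

- **Tip gap:** it stayed steady, and the pointer stood on the line. The finger opening of 31.0 mm implies 14 mm, while the wrist image read 14.8–15.0 mm. They differ by about 1 mm, and both are within the 3.5 mm tolerance.
- **Position:** the tips were about 7 cm above the bench, within about 1 mm of the dish centre I had measured. The forceps were upright.
- **Other objects:** the last scene picture shows nothing else on the bench moved. I checked this by eye only.

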